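Key the drive wheel onto its axle

TASK

The blue spoked wheel is on its upright axle but is still sitting on top of the axle's key. Take the red-handled driver out of its yellow holder and, with the driver's steel shank between the spokes, push the wheel round until its keyway finds the key and it drops fully home, level on the steel flange; keep the gripper itself off the wheel. Then stand the driver back in its holder, let go, and leave the other things on the bench where they are.

Things in the scene. Friction and masses are not known exactly. Their poses are not given: they have to be found in the camera images.
- wheel: Blue wheel, loose on the axle, turns freely either way: diameter 158, 40 tall, about 0.5 kg. Origin: centre of its underside; z up along its axis. Five spokes, 10 wide, 6 to 34 above the underside, at 36, 108, 180, 252, 324 degrees from its x axis. On the key its underside is about 16 above the flange and it wobbles up to 4 degrees; once keyed it drops those 16 by itself and turns no further.
- window (a point): Middle (radius 50 from the wheel's axis, half-way up) of one of the five equal windows between the spokes, the one towards the wheel's own +x; the others follow every 72 degrees. Each is open right through, 39 radially (hub radius 31, rim inner radius 70) and about 50 wide. The keyway (10 wide, in the bore) and a white patch on the hub are on the side of this window.
- flange (a point): Centre of the top face of the steel flange (radius 30) at the foot of the axle, 75 above the bench, where the wheel's underside belongs. The key (7 wide, 16 tall from the flange up) is on one side of the axle's foot, hidden under the hub, in an unknown direction; axle and key do not turn. Below is a grey gearbox 110 square on a 130 square plate, fixed; none of it is higher than the flange.
- axle_top (a point): Centre of the upper end of the upright axle, 66 above the flange; axle diameter 30.
- driver_grip (a point): Point on the axis of the driver, in its red round handle (diameter 24, 75 long); it is 35 below the handle's top end and 165 above the tip of the shank. z runs along the driver towards the handle's end. The driver is 200 long, 0.12 kg; it stands tip down in the holder, leaning a few degrees at most (up to about 7).
- driver_tip (a point): Lower end of the driver's steel shank (diameter 12, 125 long from here to the handle).
- holder_mouth (a point): Centre of the mouth of the yellow upright holder tube: outer diameter 36, inner 24, rim 108 above the bench, on a 90 square steel foot fixed to the bench.
- holder_floor (a point): Centre of the holder's inner floor, 98 below its mouth; the driver's tip stands here.
- spare_wheel: Bystander: a small spare blue wheel lying flat, diameter 110, 35 tall. Origin: centre of its underside.
- beacon: Bystander: amber beacon lamp, diameter 70, 70 tall. Origin: centre of its underside.
- pliers: Bystander: yellow-handled pliers lying flat, about 130 long, 15 tall. Origin: between handles and jaws, at the bench.
- gear: Bystander: aluminium gear lying flat, diameter 88, 22 tall. Origin: centre of its underside.
- bolt_jar: Bystander: jar, diameter 64, 85 tall. Origin: centre of its underside.
- battery: Bystander: grey and blue battery, 80 x 170 x 112 tall. Origin: centre of its underside.
- carton: Bystander: cardboard box, 120 x 150 x 110 tall. Origin: centre of its underside.
Mind the look-alikes: they are no part of the job. What is shaped like the part that bears driver_grip but pink or purple is not meant.

How it is judged:
By the outcome, as a careful person would: the job done as asked, in the order asked, and still so for the second after the job is handed in, with the robot touching nothing.
It also fails if it takes over 72 s, if anything falls off the work surface, if the arm or the gripper's body presses on something with over 40 N, if the wrist force passes 120 N, or if a joint passes its speed limit or range.

ROBOT

A 6-joint arm with a two-finger parallel gripper is mounted at the origin on the work surface. World frame = base frame: x ahead of the robot, y to its left, z up, the work surface at z = 0. Lengths are in m, angles in rad, forces in N, time in s.
With the tool pointing down it reaches from about 0.35 to 0.775 m from the base axis. Payload 7.3 kg.
Tool frame: the origin (TCP) lies at the centre of the arm's flange, where the gripper is bolted on; the fingertips stand 178 mm ahead of it and the grasp point (between the pads) lies 159 mm ahead of it; z points along the fingers, y is the line along which they close (so a half turn about z gives the same grasp; the last joint's range is limited). The gripper opens to 92 mm and grips with 3 to 60 N. Pads are 19 mm wide; open, the fingers measure 130 mm over their backs; the gripper's body (75 mm by 190 mm) begins 47 mm behind the grasp point.
Start: joints at [1.104, 0.342, 1.524, -0, 1.275, -0.146], TCP at [0.166, 0.498, 0.405] pointing down, gripper open.
Joint ranges: [-2.53, 2.53], [-0.77, 2.02], [0.04, 2.7], [-1, 4.14], [0.28, 2.66], [-3.11, 3.11]. Speed limits (rad/s): [2.57, 2.57, 3.14, 3.14, 3.14, 3.14].

INTERFACE

Orientations are given as [roll, pitch, yaw] about the fixed x, y, z axes, in that order (R = Rz(yaw) Ry(pitch) Rx(roll)).
In Python, from cell import telemetry, vision, ticket gives the robot as it stands.
- The arm moves only by the shell command python3 -m crank 'ROWS' [FORCE]. ROWS is JSON, a list of rows, each a list of 5 numbers: the gripper command: -1 is shut, 1 is fully open, values between are in proportion, then the shift along the tool's x, y, z in mm, then the turn about the tool's z in rad. In form: [[fingers, dx, dy, dz, roll], ...]. A call has 1 to 12 rows; each row is the pose to reach, as a shift and turn from the pose commanded when the call began, along the tool's axes at that moment; what a row does not reach only later rows make up. A row lasts 1/12 s, in which the tool goes at most 41.7 mm and 7.16 degrees, less where a joint would pass 70% of its speed; a pose out of reach is approached as far as the arm can. A call with a gripper value outside its range is refused whole. The fingers move at their own pace and stop on an object; FORCE is the grip in N (left out, the last holds). Time passes only in rows, so rows that repeat a pose let the fingers close. It gives the time, the measured TCP pose, the force, the opening and the grip force at its end, in the units of the state.
- telemetry.observe(): the state, without advancing time (a new reading comes with each control period).
- vision.read_camera(name): name is "side" or "top" or "wrist"; returns (picture, depth): 420x560x3 uint8, red, green, blue; 420x560 float32, m along the optical axis (not along the pixel's ray), 0 where there is no reading.
- vision.get_calibration(name): a dict with "camera_matrix" (3x3 intrinsics, pixels), "dist" ([k1, k2, p1, p2, k3] as OpenCV has them; the pictures are not rectified), "rvec" (rotation vector, rad) and "tvec" (3), from world to camera coordinates, as OpenCV has them. Camera axes: x right, y down, z forward; pixel columns grow to the right and rows downward; lengths in m; the calibration is good to about 2 mm. A picture is of the moment at which its call begins: read the wrist's pose just before it. get_calibration takes no time and is no camera call; for the wrist camera it gives the pose at the moment of the call.
- ticket.hand_in(): hands the job in; it is judged then, once.
The state is a dict: "time": time; "qpos": joint angles; "qvel": joint speeds; "joint_efforts": joint torques, N m; "tool_pos": TCP position; "tool_rot": TCP orientation; "contact_force": force on the tool from outside, world axes, zero at the start; "torque": the same for the moment, N m; "opening": finger opening in m; "grip_force": force on a finger pad.
Only numpy, scipy, OpenCV 4.12 (cv2) and the standard library are available. Lean on these libraries where they do the work, as an engineer would, in place of code of your own. Each camera call takes 0.05 s, during which the arm holds its last target. There are 200 camera calls.

## Working session

There is one attempt and no reset: what is moved stays moved. The work goes in short steps, Python scripts to look and compute and a shell command to move; the robot and the scene stay as the last step left them, time stands still between calls to the robot, and variables do not carry over. Pictures are saved under pics/ and viewed, at most 10 in all, crops included, and the job is handed in when it is done.

```bash
ls; mkdir -p pics
cat > h.py <<'E'
import numpy as np, cv2
from cell import telemetry, vision, ticket
def cal(n):
    c=vision.get_calibration(n); K=np.array(c["camera_matrix"]);d=np.array(c["dist"],float)
    R=cv2.Rodrigues(np.array(c["rvec"],float))[0];t=np.array(c["tvec"],float).ravel();return K,d,R,t
def snap(n,f=None):
    c=cal(n);im,dp=vision.read_camera(n)
    if f: cv2.imwrite(f,im[:,:,::-1]); np.savez(f[:-4]+'.npz',im=im,dp=dp,K=c[0],d=c[1],R=c[2],t=c[3])
    return im,dp,c
def ray(c,u,v):
    K,d,R,t=c;p=cv2.undistortPoints(np.array([[[u,v]]],float),K,d).ravel()
    return -R.T@t, R.T@np.array([p[0],p[1],1.])
def at_depth(c,u,v,z): o,r=ray(c,u,v);return o+r*z
def at_z(c,u,v,z): o,r=ray(c,u,v);return o+r*(z-o[2])/r[2]
def load(f):
    a=np.load(f);return a['im'],a['dp'],(a['K'],a['d'],a['R'],a['t'])
def proj(c,P):
    K,d,R,t=c;return cv2.projectPoints(np.array(P,float).reshape(-1,3),cv2.Rodrigues(R)[0],t,K,d)[0].reshape(-1,2)
def cloud(dp,c):
    K,d,R,t=c;v,u=np.mgrid[0:dp.shape[0],0:dp.shape[1]]
    p=cv2.undistortPoints(np.stack([u,v],-1).reshape(-1,1,2).astype(float),K,d).reshape(-1,2)
    P=np.c_[p,np.ones(len(p))]*dp.reshape(-1,1);return ((P-t)@R).reshape(*dp.shape,3)
E
python3 - <<'E'
from h import *
for n in("side","top"):
    im,dp,c=snap(n,f"pics/{n}0.png"); print(n,-c[2].T@c[3])
print(telemetry.observe())
E
```

```text
pics
side [0.22071618 0.93657922 0.9521454 ]
top [ 0.45847914 -0.01185671  1.59586332]
{'time': 0.1, 'qpos': array([ 1.10399815e+00,  3.42622668e-01,  1.52494433e+00,  1.09897757e-05,
        1.27543310e+00, -1.46013247e-01]), 'qvel': array([-0.0020107 , -0.00269672, -0.0034099 , -0.00033   , -0.00188604,
       -0.00105038]), 'joint_efforts': array([ 2.96538266e-03, -4.32004988e+01, -2.44698411e+01,  7.21876253e-02,
        5.25340042e-02, -2.24427401e-05]), 'tool_pos': array([0.1654605 , 0.49810082, 0.4041221 ]), 'tool_rot': array([-3.14020172e+00, -2.15173016e-04,  2.82080437e+00]), 'contact_force': array([ 0.09555728, -0.62599335, -0.24347969]), 'torque': array([ 0.02730559, -0.01611244,  0.03348813]), 'grip_force': 0.0, 'opening': 0.09186925437784638}
```

View pics/side0.png

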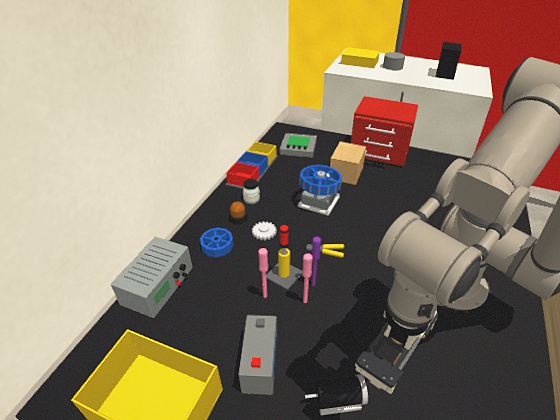

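View pics/top0.png

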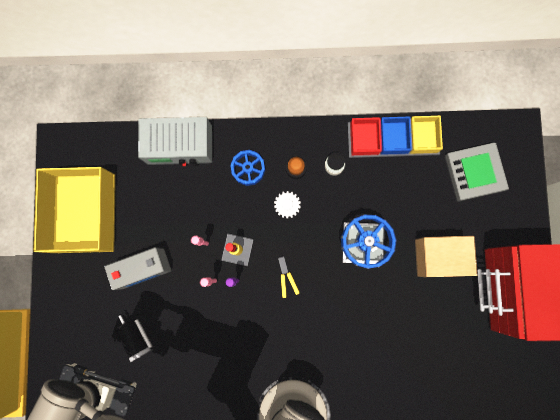

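Candidates: red handle in the yellow tube, at side (284,235) and top (235,248); pink at side (263,260) and (308,265); purple at side (316,245). The red one in the yellow holder is the one meant. I'll confirm it in a crop and measure.

Run:
```python
from h import *
ims,dps,cs=load('pics/side0.npz'); imt,dpt,ct=load('pics/top0.npz')
a=cv2.resize(ims[200:310,235:355,::-1],(400,367),interpolation=3); b=cv2.resize(imt[215:305,180:290,::-1],(400,327),interpolation=3)
w=cv2.resize(imt[205:275,330:410,::-1],(390,341),interpolation=3); w2=cv2.resize(ims[150:220,285:365,::-1],(390,341),interpolation=3)
o=np.zeros((600,800,3),np.uint8)
a=cv2.resize(a,(400,300));b=cv2.resize(b,(400,300));w=cv2.resize(w,(400,300));w2=cv2.resize(w2,(400,300))
o[:300,:400]=a;o[:300,400:]=b;o[300:,:400]=w;o[300:,400:]=w2
cv2.imwrite('pics/crop1.png',o)
for nm,im,dp,c in(('side',ims,dps,cs),('top',imt,dpt,ct)):
    P=cloud(dp,c);h=cv2.cvtColor(im,cv2.COLOR_RGB2HSV);H,S,V=h[...,0],h[...,1],h[...,2]
    reg=(P[...,0]>.2)&(P[...,0]<.8)&(P[...,1]<.45)&(P[...,1]>-.4)&(P[...,2]>.01)&(P[...,2]<.4)
    def st(n,m):
        m=m&reg;Q=P[m]
        if len(Q)>5:
            print(nm,n,len(Q),'mean',Q.mean(0).round(3),'min',Q.min(0).round(3),'max',Q.max(0).round(3))
            for z in np.arange(.02,.3,.03):
                q=Q[(Q[:,2]>=z)&(Q[:,2]<z+.03)]
                if len(q)>8 and n!='blue': print('   z',round(z,2),len(q),q[:,:2].mean(0).round(3),np.ptp(q[:,:2],axis=0).round(3))
    near=(P[...,1]<.3)&(P[...,1]>.05)&(P[...,0]<.6)
    st('red',((H<4)|(H>176))&(S>180)&near)
    st('yel',(H>22)&(H<33)&(S>150)&near)
    st('pinkpurp',(((H>165)&(S<170)&(S>60))|((H>125)&(H<160)&(S>80)))&near)
    st('blue',(H>100)&(H<120)&(S>120)&(P[...,1]<-.05)&(P[...,1]>-.35)&(P[...,0]<.6))
```

```text
side red 128 mean [0.523 0.174 0.186] min [0.513 0.159 0.149] max [0.536 0.181 0.214]
   z 0.14 36 [0.522 0.175] [0.017 0.015]
   z 0.17 48 [0.521 0.176] [0.019 0.011]
   z 0.2 44 [0.524 0.17 ] [0.022 0.021]
side yel 249 mean [0.522 0.178 0.069] min [0.509 0.152 0.01 ] max [0.541 0.186 0.112]
   z 0.02 63 [0.521 0.18 ] [0.029 0.018]
   z 0.05 66 [0.522 0.18 ] [0.029 0.019]
   z 0.08 90 [0.523 0.175] [0.031 0.033]
   z 0.11 12 [0.524 0.173] [0.028 0.033]
side pinkpurp 826 mean [0.466 0.234 0.139] min [0.414 0.158 0.011] max [0.558 0.282 0.205]
   z 0.02 69 [0.468 0.233] [0.133 0.109]
   z 0.05 74 [0.465 0.229] [0.131 0.106]
   z 0.08 77 [0.466 0.233] [0.129 0.107]
   z 0.11 93 [0.465 0.236] [0.141 0.113]
   z 0.14 183 [0.465 0.236] [0.142 0.118]
   z 0.17 205 [0.466 0.237] [0.144 0.122]
   z 0.2 105 [0.472 0.227] [0.143 0.12 ]
side blue 789 mean [ 0.53  -0.232  0.12 ] min [ 0.458 -0.325  0.052] max [ 0.6   -0.161  0.141]
top red 48 mean [0.526 0.165 0.2  ] min [0.517 0.157 0.148] max [0.537 0.178 0.215]
   z 0.2 36 [0.527 0.168] [0.02 0.02]
top yel 30 mean [0.524 0.159 0.086] min [0.509 0.151 0.02 ] max [0.542 0.179 0.15 ]
   z 0.08 12 [0.527 0.16 ] [0.034 0.028]
top pinkpurp 223 mean [0.465 0.218 0.154] min [0.414 0.158 0.013] max [0.561 0.281 0.207]
   z 0.02 14 [0.47  0.228] [0.129 0.103]
   z 0.05 15 [0.482 0.241] [0.131 0.105]
   z 0.11 19 [0.484 0.228] [0.139 0.114]
   z 0.14 44 [0.471 0.224] [0.141 0.111]
   z 0.17 89 [0.46  0.214] [0.147 0.122]
   z 0.2 31 [0.44  0.193] [0.134 0.117]
top blue 1093 mean [ 0.531 -0.246  0.122] min [ 0.456 -0.324  0.024] max [ 0.6   -0.163  0.142]
```

View pics/crop1.png

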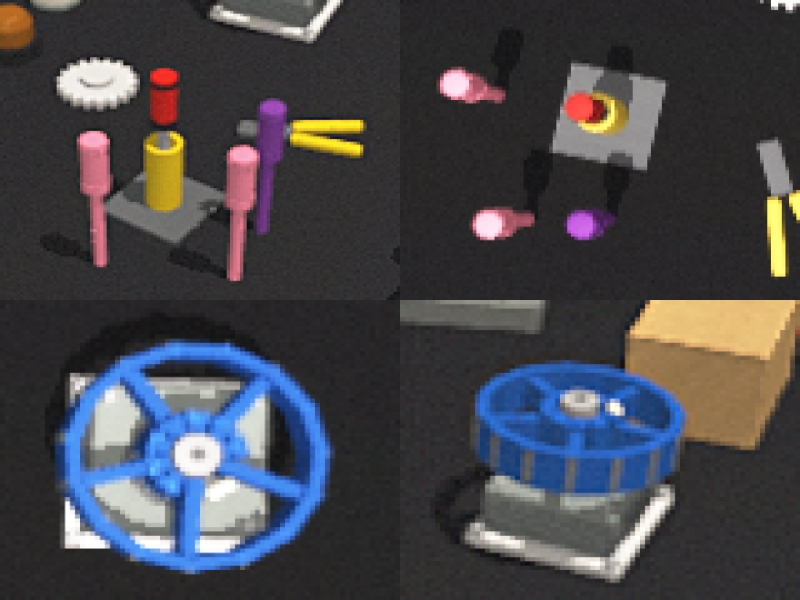

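The crop confirms the red-handled driver in the yellow tube (top ~ (235,248)); pinks and purple stand free around it. The wheel's white patch is at top ~ (373,246), towards −x/−y. Next I'll get the wheel axis, rim tilt (which hints at the key side), spoke angles and post positions.

```bash
cat >> h.py <<'E'
def wheel(im,dp,c,verb=True,ctr=(.530,-.243)):
    from scipy.optimize import least_squares
    P=cloud(dp,c);h=cv2.cvtColor(im,cv2.COLOR_RGB2HSV);H,S=h[...,0],h[...,1]
    m=(H>100)&(H<122)&(S>110)&(np.hypot(P[...,0]-ctr[0],P[...,1]-ctr[1])<.1)&(P[...,2]>.04)&(dp>0)
    return P[m]
E
python3 - <<'E'
from h import *
from scipy.optimize import least_squares
for n in('side','top'):
    im,dp,c=load(f'pics/{n}0.npz');Q=wheel(im,dp,c)
    zt=np.percentile(Q[:,2],90); T=Q[Q[:,2]>zt-.012]
    r0=T[:,:2].mean(0)
    for _ in range(3):
        r=np.hypot(*(T[:,:2]-r0).T); R=T[(r>.066)&(r<.084)]
        s=least_squares(lambda p:np.hypot(R[:,0]-p[0],R[:,1]-p[1])-.0745,r0,loss='soft_l1',f_scale=.002);r0=s.x
    A=np.c_[R[:,:2]-r0,np.ones(len(R))];k=np.ones(len(R),bool)
    for _ in range(4):
        pl=np.linalg.lstsq(A[k],R[k,2],rcond=None)[0];e=R[:,2]-A@pl;k=abs(e)<max(.0025,1.5*np.std(e[k]))
    print(n,'ctr',r0.round(4),'z',pl[2].round(4),'tilt deg',np.degrees(np.hypot(*pl[:2])).round(2),'high dir',np.degrees(np.arctan2(pl[1],pl[0])).round(0),len(R),np.std(e[k]).round(4))
    P=cloud(dp,c)
    # spokes: blue hist of angle in radius 38..64
    r=np.hypot(*(Q[:,:2]-r0).T);a=np.degrees(np.arctan2(Q[:,1]-r0[1],Q[:,0]-r0[0]));k=(r>.040)&(r<.062)&(Q[:,2]>.085)
    z=np.exp(1j*5*np.radians(a[k])).sum();print(' spokes mod72',np.degrees(np.angle(z))/5%72, abs(z)/k.sum())
    m=(im.min(-1)>185)&(np.hypot(P[...,0]-r0[0],P[...,1]-r0[1])<.05)&(P[...,2]>.10)
    v,u=np.nonzero(m);print(' white',[(a,b,*(P[b,a]-[*r0,0]).round(3)) for a,b in zip(u,v)][:25])
    h=cv2.cvtColor(im,cv2.COLOR_RGB2HSV);H,S=h[...,0],h[...,1]
    pk=(((H>165)&(S<170)&(S>60))|((H>125)&(H<160)&(S>80)))&(P[...,1]<.32)&(P[...,1]>.1)&(P[...,0]<.6)&(P[...,0]>.38)&(P[...,2]>.14)&(P[...,2]<.25)
    nn,l,st,_=cv2.connectedComponentsWithStats(pk.astype(np.uint8))
    for i in range(1,nn):
        if st[i,4]>15: print(' post',P[l==i].mean(0).round(3))
im,dp,c=load('pics/top0.npz')
E
```

```text
side ctr [ 0.5378 -0.2421] z 0.1306 tilt deg 4.54 high dir 71.0 281 0.0013
 spokes mod72 30.560862589723193 0.9385639800305936
 white [(np.int64(318), np.int64(172), np.float64(0.01), np.float64(-0.001), np.float64(0.144)), (np.int64(319), np.int64(172), np.float64(0.006), np.float64(-0.004), np.float64(0.143)), (np.int64(323), np.int64(172), np.float64(-0.006), np.float64(-0.017), np.float64(0.138)), (np.int64(318), np.int64(173), np.float64(0.007), np.float64(0.006), np.float64(0.144)), (np.int64(319), np.int64(173), np.float64(0.003), np.float64(0.008), np.float64(0.146)), (np.int64(322), np.int64(173), np.float64(-0.006), np.float64(-0.004), np.float64(0.141)), (np.int64(323), np.int64(173), np.float64(-0.008), np.float64(-0.01), np.float64(0.138)), (np.int64(319), np.int64(174), np.float64(-0.0), np.float64(0.017), np.float64(0.148)), (np.int64(320), np.int64(174), np.float64(-0.002), np.float64(0.011), np.float64(0.145)), (np.int64(321), np.int64(174), np.float64(-0.005), np.float64(0.006), np.float64(0.143)), (np.int64(322), np.int64(174), np.float64(-0.009), np.float64(0.009)
[... 2351 characters left out ...]
 (np.int64(373), np.int64(238), np.float64(0.01), np.float64(-0.014), np.float64(0.129)), (np.int64(365), np.int64(239), np.float64(0.007), np.float64(0.011), np.float64(0.139)), (np.int64(366), np.int64(239), np.float64(0.007), np.float64(0.008), np.float64(0.137)), (np.int64(367), np.int64(239), np.float64(0.006), np.float64(0.005), np.float64(0.139)), (np.int64(368), np.int64(239), np.float64(0.006), np.float64(0.003), np.float64(0.143)), (np.int64(369), np.int64(239), np.float64(0.006), np.float64(0.0), np.float64(0.144)), (np.int64(370), np.int64(239), np.float64(0.006), np.float64(-0.003), np.float64(0.142))]
 post [0.546 0.262 0.177]
 post [0.427 0.236 0.176]
 post [0.425 0.168 0.191]
```

```bash
python3 -m crank '[[1,0,0,-40,0],[0.3,-35,-15,-60,0.04],[0.3,-75,-33,-60,0.08],[0.3,-112,-50,-60,0.12],[0.3,-150,-67,-60,0.16],[0.3,-187,-84,-60,0.2],[0.3,-224,-100,-60,0.24],[0.3,-261,-117,-60,0.28],[0.3,-299,-134,-60,0.32],[0.3,-336,-150,-60,0.36],[0.3,-373,-167,-60,0.4],[0.3,-410,-184,-60,0.46]]' 20; python3 -m crank '[[0.3,-36,0,0,0],[0.3,-40,0,0,0],[0.3,-40,0,0,0],[0.3,-40,0,0,0]]'
python3 - <<'E'
from h import *
s=telemetry.observe();print(s['time'],s['tool_pos'],s['tool_rot'],s['qpos'])
im,dp,c=snap('wrist','pics/w1.png');print(-c[2].T@c[3],c[2][2])
P=cloud(dp,c);h=cv2.cvtColor(im,cv2.COLOR_RGB2HSV);H,S=h[...,0],h[...,1]
near=np.hypot(P[...,0]-.526,P[...,1]-.167)<.05
for n,m in(('red',((H<5)|(H>175))&(S>170)),('yel',(H>20)&(H<34)&(S>140))):
    Q=P[m&near&(dp>0)]
    for z in np.arange(.05,.22,.015):
        q=Q[(Q[:,2]>=z)&(Q[:,2]<z+.015)]
        if len(q)>8: print(n,round(z,3),len(q),((q[:,:2].min(0)+q[:,:2].max(0))/2).round(4),np.ptp(q[:,:2],axis=0).round(3),q[:,:2].mean(0).round(4))
E
```

```text
time: 1.1
tool_pos: [0.4977, 0.1926, 0.4644]
tool_rot: [-3.141, -0.0, 2.359]
contact_force: [0.9, 1.0, 1.1]
opening: 0.0596
grip_force: 0.0
time: 1.43
tool_pos: [0.5247, 0.1663, 0.4642]
tool_rot: [-3.141, -0.001, 2.36]
contact_force: [0.2, 0.1, 0.3]
opening: 0.0596
grip_force: 0.0
1.4333 [0.52470566 0.16634222 0.46420627] [-3.14072868e+00 -1.38067763e-03  2.36033054e+00] [ 1.67591205e-01  3.52047607e-01  1.34456655e+00  6.23592540e-04
  1.44648512e+00 -6.22021390e-01]
[0.46764388 0.22427015 0.44325475] [ 0.2098472  -0.20964119 -0.95499462]
red 0.14 43 [0.5212 0.1747] [0.015 0.013] [0.5187 0.1767]
red 0.155 87 [0.521  0.1741] [0.015 0.015] [0.5182 0.1765]
red 0.17 101 [0.5215 0.1735] [0.016 0.016] [0.5183 0.1763]
red 0.185 62 [0.5206 0.1739] [0.015 0.015] [0.5178 0.1764]
red 0.2 619 [0.5251 0.17  ] [0.023 0.023] [0.5242 0.1716]
yel 0.05 57 [0.5224 0.1723] [0.03  0.029] [0.5173 0.1772]
yel 0.065 66 [0.522  0.1725] [0.029 0.029] [0.5171 0.178 ]
yel 0.08 68 [0.5212 0.1727] [0.027 0.029] [0.5158 0.1793]
yel 0.095 186 [0.5242 0.1701] [0.034 0.034] [0.5169 0.1703]
```

View pics/w1.png

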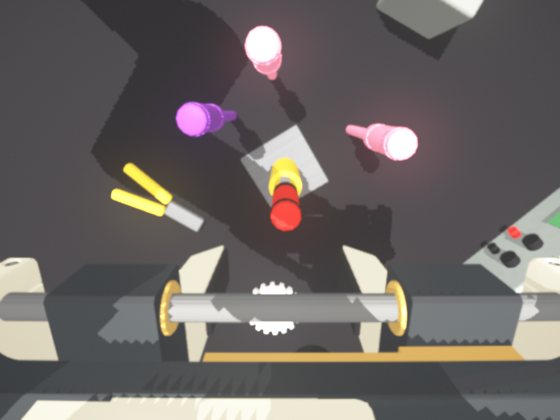

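```bash
python3 -m crank '[[0.3,2.5,2.8,20,0],[0.3,2.5,2.8,50,0],[0.3,2.5,2.8,80,0],[0.3,2.5,2.8,110,0],[0.3,2.5,2.8,130,0],[0.3,2.5,2.8,130,0],[-1,2.5,2.8,130,0],[-1,2.5,2.8,130,0],[-1,2.5,2.8,130,0],[-1,2.5,2.8,130,0],[-1,2.5,2.8,130,0],[-1,2.5,2.8,130,0]]' 35
```

```text
time: 2.48
tool_pos: [0.5253, 0.1699, 0.3355]
tool_rot: [3.14, 0.001, 2.361]
contact_force: [1.0, 1.1, 0.7]
opening: 0.0244
grip_force: 0.9
```

```bash
python3 -m crank '[[-1,0,0,0,0],[-1,0,0,0,0],[-1,0,0,-10,0],[-1,0,0,-35,0],[-1,0,0,-65,0],[-1,0,0,-95,0],[-1,0,0,-125,0],[-1,0,0,-155,0],[-1,0,0,-160,0],[-1,0,0,-160,0]]' 35
cat > tip.py <<'E'
from h import *
import sys
# driver axis relative to TCP from side + top clouds
s=telemetry.observe();tp=np.array(s['tool_pos']);print(s['time'],tp.round(4),s['opening'],s['grip_force'])
for n in('side','wrist'):
    im,dp,c=snap(n,f'pics/{n}_{sys.argv[1]}.png');P=cloud(dp,c)
    m=(np.hypot(P[...,0]-tp[0],P[...,1]-tp[1])<.028)&(P[...,2]<tp[2]-.19)&(P[...,2]>tp[2]-.36)&(dp>0)
    Q=P[m]-tp;cd=(-c[2].T@c[3]-tp)[:2];cd/=np.linalg.norm(cd)
    for z in np.arange(-.33,-.19,.02):
        q=Q[(Q[:,2]>=z)&(Q[:,2]<z+.02)]
        if len(q)>3: print(n,round(z+.01,3),len(q),(q[:,:2].mean(0)-cd*(.0048 if z<-.20 else .009)).round(4))
    print(n,'lowest',Q[:,2].min() if len(Q) else None)
E
python3 tip.py a
```

```text
time: 3.32
tool_pos: [0.5251, 0.1699, 0.4972]
tool_rot: [3.137, 0.003, 2.361]
contact_force: [0.5, -1.1, -1.3]
opening: 0.0233
grip_force: 35.0
3.3167 [0.5251 0.1699 0.4972] 0.0233492251469207 34.97437298297882
side -0.32 12 [ 0.0006 -0.0026]
side -0.3 21 [ 0.0015 -0.0024]
side -0.28 21 [ 0.0014 -0.0027]
side -0.26 21 [ 0.0012 -0.0026]
side -0.24 20 [ 0.001  -0.0021]
side -0.22 23 [ 0.0011 -0.0025]
side -0.2 28 [0.     0.0006]
side lowest -0.32176798529071504
wrist -0.32 55 [ 0.0005 -0.0004]
wrist -0.3 73 [0.0006 0.    ]
wrist -0.28 95 [ 0.0005 -0.0001]
wrist -0.26 111 [0.0007 0.0001]
wrist -0.24 145 [0.0006 0.0001]
wrist -0.22 82 [0.0004 0.0004]
wrist -0.2 306 [-0.003  0.004]
wrist lowest -0.32788265478691436
```

```bash
python3 -m crank '[[-1,-10,-12,0,0],[-1,-32,-37,0,0],[-1,-56,-65,0,0],[-1,-80,-93,0,0],[-1,-105,-121,0,0],[-1,-130,-150,0,0],[-1,-155,-179,0,0],[-1,-180,-208,0,0],[-1,-205,-237,0,0],[-1,-228,-264,0,0],[-1,-242,-280,0,0],[-1,-249,-288,0,0]]'; python3 -m crank '[[-1,0,0,0,0],[-1,0,0,0,0],[-1,0,0,0,0]]'
cat > wh.py <<'E'
from h import *
from scipy.optimize import least_squares
def state(n='top',f=None,c0=(.537,-.243)):
    im,dp,c=snap(n,f);Q=wheel(im,dp,c,ctr=c0);T=Q[Q[:,2]>np.percentile(Q[:,2],90)-.012]
    r0=np.array(c0)
    r=np.hypot(*(T[:,:2]-r0).T);R=T[(r>.066)&(r<.084)];k=np.ones(len(R),bool);A=np.c_[R[:,:2]-r0,np.ones(len(R))]
    r0=least_squares(lambda p:np.hypot(R[:,0]-p[0],R[:,1]-p[1])-.0745,r0,loss='soft_l1',f_scale=.002).x
    for _ in range(4):
        pl=np.linalg.lstsq(A[k],R[k,2],rcond=None)[0];e=R[:,2]-A@pl;k=abs(e)<max(.0025,1.5*np.std(e[k]))
    r=np.hypot(*(Q[:,:2]-r0).T);a=np.arctan2(Q[:,1]-r0[1],Q[:,0]-r0[0]);k=(r>.040)&(r<.062)&(Q[:,2]>.07)
    sp=np.degrees(np.angle(np.exp(5j*a[k]).sum()))/5%72
    s=telemetry.observe();tp=s['tool_pos'];d=np.array(tp[:2])-c0
    return dict(ctr=r0.round(4),z=pl[2].round(4),tilt=np.degrees(np.hypot(*pl[:2])).round(1),hi=np.degrees(np.arctan2(pl[1],pl[0])).round(),spoke=sp.round(1),drv=(np.hypot(*d).round(4),np.degrees(np.arctan2(d[1],d[0])).round(1)),F=np.round(s['contact_force'],1),t=s['time'],tp=np.round(tp,4))
if __name__=='__main__':
    import sys
    for n in sys.argv[1:]: print(n,state(n))
E
python3 wh.py top side; python3 tip.py b | grep lowest
```

```text
time: 4.42
tool_pos: [0.4989, -0.2128, 0.4922]
tool_rot: [-3.14, -0.004, 2.358]
contact_force: [-0.2, -0.5, -1.4]
opening: 0.0237
grip_force: 35.0
time: 4.67
tool_pos: [0.4996, -0.2086, 0.4942]
tool_rot: [3.141, -0.001, 2.362]
contact_force: [0.3, 0.7, -0.9]
opening: 0.0234
grip_force: 35.0
top {'ctr': array([ 0.5366, -0.2428]), 'z': np.float64(0.13), 'tilt': np.float64(2.7), 'hi': np.float64(71.0), 'spoke': np.float64(33.7), 'drv': (np.float64(0.051), np.float64(137.2)), 'F': array([-0.4,  0. , -1.1]), 't': 4.7167, 'tp': array([ 0.4996, -0.2084,  0.4945])}
side {'ctr': array([ 0.5374, -0.2422]), 'z': np.float64(0.1301), 'tilt': np.float64(4.5), 'hi': np.float64(65.0), 'spoke': np.float64(29.9), 'drv': (np.float64(0.0509), np.float64(137.2)), 'F': array([ 0.1,  0.9, -1.2]), 't': 4.7667, 'tp': array([ 0.4996, -0.2084,  0.4947])}
side lowest -0.35992056584088883
wrist lowest -0.3246811056626871
```

View pics/wrist_b.png

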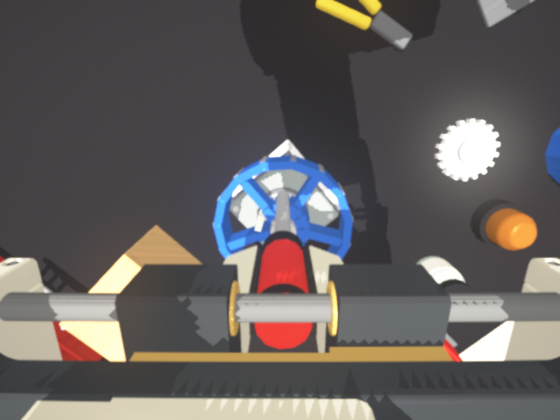

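```bash
python3 -m crank '[[-1,0,0,15,0],[-1,0,0,35,0],[-1,0,0,50,0],[-1,0,0,62,0],[-1,0,0,74,0],[-1,0,0,82,0],[-1,0,0,82,0]]'; python3 wh.py top side
```

```text
time: 5.45
tool_pos: [0.4992, -0.2093, 0.4112]
tool_rot: [-3.141, -0.003, 2.362]
contact_force: [-0.3, 0.2, -1.6]
opening: 0.0233
grip_force: 35.0
top {'ctr': array([ 0.5367, -0.2428]), 'z': np.float64(0.1299), 'tilt': np.float64(4.2), 'hi': np.float64(62.0), 'spoke': np.float64(28.2), 'drv': (np.float64(0.0504), np.float64(138.3)), 'F': array([-1. , -0.8, -1.1]), 't': 5.5, 'tp': array([ 0.4994, -0.2095,  0.4123])}
side {'ctr': array([ 0.5376, -0.2419]), 'z': np.float64(0.1302), 'tilt': np.float64(4.2), 'hi': np.float64(64.0), 'spoke': np.float64(30.6), 'drv': (np.float64(0.0502), np.float64(138.3)), 'F': array([-0.2, -0.3, -0.9]), 't': 5.55, 'tp': array([ 0.4995, -0.2096,  0.4131])}
```

```bash
python3 - <<'E'
import numpy as np
f=lambda a:np.array([50*np.cos(np.radians(a-135.3)),50*np.cos(np.radians(a-45.3))])
a=138.3
for n,st in[(6,-3.5)]*9:
    print(a,'->',a+n*st,' '.join('[-1,%.1f,%.1f,0,0],'%tuple(f(a+st*i)-f(a)) for i in range(1,n+1)));a+=n*st
E
cat > chk.py <<'E'
from wh import *
import sys
s=telemetry.observe();F=np.hypot(*s['contact_force'][:2])
r=state('side');print(r)
sys.exit(1 if F>10 or r['z']<.125 else 0)
E
```

```text
138.3 -> 117.30000000000001 [-1,0.1,3.1,0,0], [-1,-0.1,6.1,0,0], [-1,-0.4,9.1,0,0], [-1,-0.9,12.2,0,0], [-1,-1.5,15.1,0,0], [-1,-2.4,18.1,0,0],
117.30000000000001 -> 96.30000000000001 [-1,-1.0,2.9,0,0], [-1,-2.2,5.7,0,0], [-1,-3.6,8.4,0,0], [-1,-5.2,11.0,0,0], [-1,-6.8,13.6,0,0], [-1,-8.7,16.0,0,0],
96.30000000000001 -> 75.30000000000001 [-1,-2.0,2.3,0,0], [-1,-4.1,4.5,0,0], [-1,-6.4,6.6,0,0], [-1,-8.8,8.5,0,0], [-1,-11.3,10.2,0,0], [-1,-13.9,11.8,0,0],
75.30000000000001 -> 54.30000000000001 [-1,-2.7,1.4,0,0], [-1,-5.5,2.7,0,0], [-1,-8.3,3.8,0,0], [-1,-11.2,4.8,0,0], [-1,-14.2,5.5,0,0], [-1,-17.2,6.1,0,0],
54.30000000000001 -> 33.30000000000001 [-1,-3.0,0.4,0,0], [-1,-6.1,0.6,0,0], [-1,-9.1,0.6,0,0], [-1,-12.2,0.4,0,0], [-1,-15.2,0.1,0,0], [-1,-18.2,-0.5,0,0],
33.30000000000001 -> 12.300000000000011 [-1,-3.0,-0.7,0,0], [-1,-5.9,-1.6,0,0], [-1,-8.7,-2.7,0,0], [-1,-11.5,-4.0,0,0], [-1,-14.2,-5.4,0,0], [-1,-16.8,-7.0,0,0],
12.300000000000011 -> -8.699999999999989 [-1,-2.5,-1.7,0,0], [-1,-4.9,-3.6,0,0], [-1,-7.2,-5.7,0,0], [-1,-9.3,-7.8,0,0], [-1,-11.3,-10.1,0,0], [-1,-13.2,-12.5,0,0],
-8.699999999999989 -> -29.69999999999999 [-1,-1.7,-2.5,0,0], [-1,-3.3,-5.1,0,0], [-1,-4.7,-7.9,0,0], [-1,-5.9,-10.7,0,0], [-1,-7.0,-13.5,0,0], [-1,-7.8,-16.4,0,0],
-29.69999999999999 -> -50.69999999999999 [-1,-0.7,-3.0,0,0], [-1,-1.2,-6.0,0,0], [-1,-1.5,-9.0,0,0], [-1,-1.7,-12.1,0,0], [-1,-1.7,-15.1,0,0], [-1,-1.4,-18.2,0,0],
```

```bash
python3 -m crank '[[-1,0.1,3,0,0],[-1,-0.1,6,0,0],[-1,-0.4,9,0,0],[-1,-0.9,12,0,0],[-1,-1.5,15,0,0],[-1,-2.4,18,0,0]]' | grep force && python3 chk.py && python3 -m crank '[[-1,-1,3,0,0],[-1,-2.2,5.7,0,0],[-1,-3.6,8.4,0,0],[-1,-5.2,11,0,0],[-1,-6.8,13.6,0,0],[-1,-8.7,16,0,0]]' | grep force; python3 chk.py && python3 wh.py top
```

```text
contact_force: [-0.4, -1.0, -1.4]
grip_force: 35.0
{'ctr': array([ 0.537 , -0.2424]), 'z': np.float64(0.1302), 'tilt': np.float64(4.3), 'hi': np.float64(66.0), 'spoke': np.float64(30.7), 'drv': (np.float64(0.05), np.float64(117.0)), 'F': array([ 0.6, -0.5, -1.4]), 't': 6.1, 'tp': array([ 0.5143, -0.1985,  0.4127])}
contact_force: [-1.8, -0.9, -1.3]
grip_force: 35.0
{'ctr': array([ 0.5374, -0.2424]), 'z': np.float64(0.1301), 'tilt': np.float64(4.3), 'hi': np.float64(72.0), 'spoke': np.float64(10.6), 'drv': (np.float64(0.0498), np.float64(95.9)), 'F': array([ 0.1,  0.8, -1.6]), 't': 6.65, 'tp': array([ 0.5319, -0.1934,  0.4126])}
top {'ctr': array([ 0.5352, -0.2448]), 'z': np.float64(0.1233), 'tilt': np.float64(6.8), 'hi': np.float64(124.0), 'spoke': np.float64(5.8), 'drv': (np.float64(0.0499), np.float64(96.1)), 'F': array([ 0.2,  0.4, -1.5]), 't': 6.7, 'tp': array([ 0.5317, -0.1934,  0.4126])}
```

```bash
python3 -m crank '[[-1,-2,2.3,0,0],[-1,-4.1,4.5,0,0],[-1,-6.4,6.6,0,0],[-1,-8.8,8.5,0,0],[-1,-11.3,10.2,0,0],[-1,-13.9,11.8,0,0]]' | grep ct_f; python3 chk.py && python3 -m crank '[[-1,-2.7,1.4,0,0],[-1,-5.5,2.7,0,0],[-1,-8.3,3.8,0,0],[-1,-11.2,4.8,0,0],[-1,-14.2,5.5,0,0],[-1,-17.2,6.1,0,0]]' | grep ct_f; python3 chk.py && python3 -m crank '[[-1,-3,0.4,0,0],[-1,-6.1,0.6,0,0],[-1,-9.1,0.6,0,0],[-1,-12.2,0.4,0,0],[-1,-15.2,0.1,0,0],[-1,-18.2,-0.5,0,0]]' | grep ct_f; python3 chk.py && python3 -m crank '[[-1,-3,-0.7,0,0],[-1,-5.9,-1.6,0,0],[-1,-8.7,-2.7,0,0],[-1,-11.5,-4,0,0],[-1,-14.2,-5.4,0,0],[-1,-16.8,-7,0,0]]' |grep ct_f; python3 chk.py
```

```text
contact_force: [-2.3, -0.2, -1.1]
{'ctr': array([ 0.537 , -0.2421]), 'z': np.float64(0.1306), 'tilt': np.float64(4.7), 'hi': np.float64(68.0), 'spoke': np.float64(62.6), 'drv': (np.float64(0.0496), np.float64(74.7)), 'F': array([-1.3, -0.2, -0.7]), 't': 7.25, 'tp': array([ 0.5501, -0.1951,  0.4126])}
contact_force: [-1.5, 0.9, -2.0]
{'ctr': array([ 0.5375, -0.242 ]), 'z': np.float64(0.1298), 'tilt': np.float64(3.7), 'hi': np.float64(62.0), 'spoke': np.float64(41.4), 'drv': (np.float64(0.0496), np.float64(53.5)), 'F': array([-0.6,  0.1, -1. ]), 't': 7.8, 'tp': array([ 0.5665, -0.2032,  0.4126])}
contact_force: [-1.2, 0.9, -1.7]
{'ctr': array([ 0.537 , -0.2421]), 'z': np.float64(0.1307), 'tilt': np.float64(4.6), 'hi': np.float64(56.0), 'spoke': np.float64(18.9), 'drv': (np.float64(0.0495), np.float64(32.2)), 'F': array([-1.1,  0.2, -0.6]), 't': 8.35, 'tp': array([ 0.5789, -0.2166,  0.4126])}
contact_force: [-0.8, 1.2, -2.0]
{'ctr': array([ 0.5369, -0.2423]), 'z': np.float64(0.1303), 'tilt': np.float64(4.3), 'hi': np.float64(56.0), 'spoke': np.float64(70.6), 'drv': (np.float64(0.0496), np.float64(11.0)), 'F': array([ 0.1,  0.2, -0.3]), 't': 8.9, 'tp': array([ 0.5857, -0.2336,  0.4127])}
```

Run:
```python
import numpy as np
f=lambda a:np.array([50*np.cos(np.radians(a-135.3)),50*np.cos(np.radians(a-45.3))])
a=11
for n,st in[(6,-2.5)]+[(4,-2.2)]*7:
    print(round(a,1),','.join('[-1,%.1f,%.1f,0,0]'%tuple(f(a+st*i)-f(a)) for i in range(1,n+1)));a+=n*st
```

```text
11 [-1,-1.8,-1.3,0,0],[-1,-3.5,-2.6,0,0],[-1,-5.2,-4.0,0,0],[-1,-6.7,-5.5,0,0],[-1,-8.3,-7.1,0,0],[-1,-9.7,-8.7,0,0]
-4.0 [-1,-1.2,-1.5,0,0],[-1,-2.4,-3.0,0,0],[-1,-3.5,-4.6,0,0],[-1,-4.5,-6.2,0,0]
-12.8 [-1,-1.0,-1.6,0,0],[-1,-1.9,-3.3,0,0],[-1,-2.8,-5.1,0,0],[-1,-3.5,-6.8,0,0]
-21.6 [-1,-0.7,-1.8,0,0],[-1,-1.4,-3.6,0,0],[-1,-1.9,-5.4,0,0],[-1,-2.5,-7.3,0,0]
-30.4 [-1,-0.4,-1.9,0,0],[-1,-0.8,-3.8,0,0],[-1,-1.1,-5.7,0,0],[-1,-1.3,-7.6,0,0]
-39.2 [-1,-0.1,-1.9,0,0],[-1,-0.2,-3.8,0,0],[-1,-0.2,-5.8,0,0],[-1,-0.1,-7.7,0,0]
-48.0 [-1,0.1,-1.9,0,0],[-1,0.4,-3.8,0,0],[-1,0.7,-5.7,0,0],[-1,1.0,-7.6,0,0]
-56.8 [-1,0.4,-1.9,0,0],[-1,0.9,-3.7,0,0],[-1,1.5,-5.5,0,0],[-1,2.2,-7.4,0,0]
```

```bash
python3 -m crank '[[-1,-1.8,-1.3,0,0],[-1,-3.5,-2.6,0,0],[-1,-5.2,-4,0,0],[-1,-6.7,-5.5,0,0],[-1,-8.3,-7.1,0,0],[-1,-9.7,-8.7,0,0]]' | grep ct_f; python3 chk.py && python3 -m crank '[[-1,-1.2,-1.5,0,0],[-1,-2.4,-3,0,0],[-1,-3.5,-4.6,0,0],[-1,-4.5,-6.2,0,0]]' | grep ct_f; python3 chk.py && python3 -m crank '[[-1,-1,-1.6,0,0],[-1,-1.9,-3.3,0,0],[-1,-2.8,-5.1,0,0],[-1,-3.5,-6.8,0,0]]' | grep ct_f; python3 chk.py && python3 -m crank '[[-1,-0.7,-1.8,0,0],[-1,-1.4,-3.6,0,0],[-1,-1.9,-5.4,0,0],[-1,-2.5,-7.3,0,0]]' |grep ct_f; python3 chk.py && python3 -m crank '[[-1,-0.4,-1.9,0,0],[-1,-0.8,-3.8,0,0],[-1,-1.1,-5.7,0,0],[-1,-1.3,-7.6,0,0]]' |grep ct_f; python3 chk.py
```

```text
contact_force: [-0.8, 2.2, -1.9]
{'ctr': array([ 0.537 , -0.2416]), 'z': np.float64(0.1308), 'tilt': np.float64(4.4), 'hi': np.float64(57.0), 'spoke': np.float64(55.3), 'drv': (np.float64(0.0493), np.float64(-3.9)), 'F': array([ 0.1,  0.8, -1.7]), 't': 9.45, 'tp': array([ 0.5862, -0.2463,  0.4127])}
contact_force: [-0.1, 0.9, -1.3]
{'ctr': array([ 0.537 , -0.2417]), 'z': np.float64(0.1301), 'tilt': np.float64(3.9), 'hi': np.float64(58.0), 'spoke': np.float64(48.6), 'drv': (np.float64(0.0492), np.float64(-12.7)), 'F': array([-0.6,  1.5, -0.9]), 't': 9.8333, 'tp': array([ 0.585 , -0.2538,  0.4127])}
contact_force: [-0.0, 0.8, -0.8]
{'ctr': array([ 0.5372, -0.2412]), 'z': np.float64(0.1291), 'tilt': np.float64(4.2), 'hi': np.float64(46.0), 'spoke': np.float64(37.9), 'drv': (np.float64(0.0491), np.float64(-21.9)), 'F': array([ 0.4, -0. , -0.4]), 't': 10.2167, 'tp': array([ 0.5825, -0.2613,  0.4128])}
contact_force: [-0.5, 1.3, -0.8]
{'ctr': array([ 0.538 , -0.2419]), 'z': np.float64(0.1152), 'tilt': np.float64(1.4), 'hi': np.float64(61.0), 'spoke': np.float64(31.4), 'drv': (np.float64(0.049), np.float64(-30.6)), 'F': array([ 0.8, -0.8, -1.4]), 't': 10.6, 'tp': array([ 0.5792, -0.268 ,  0.4128])}
{'ctr': array([ 0.5376, -0.2419]), 'z': np.float64(0.1153), 'tilt': np.float64(1.3), 'hi': np.float64(83.0), 'spoke': np.float64(30.4), 'drv': (np.float64(0.049), np.float64(-30.5)), 'F': array([ 0. ,  0.9, -0.6]), 't': 10.65, 'tp': array([ 0.5792, -0.2679,  0.4128])}
```

The wheel dropped (rim 0.115 = 75 + 40 mm). I'll back the shank off the spoke, raise it and look.

```bash
python3 -m crank '[[-1,1,2.5,0,0],[-1,2,5,0,0],[-1,3,8,0,0],[-1,3,8,0,0],[-1,3,8,-10,0],[-1,3,8,-30,0],[-1,3,8,-55,0],[-1,3,8,-82,0],[-1,3,8,-86,0],[-1,3,8,-86,0]]'; python3 wh.py side
python3 - <<'E'
from h import *
im,dp,c=snap('side');cv2.imwrite('pics/s2.png',cv2.resize(im[140:220,270:380,::-1],(770,560),interpolation=3))
E
```

```text
time: 11.48
tool_pos: [0.5827, -0.2597, 0.5015]
tool_rot: [3.14, 0.005, 2.361]
contact_force: [-0.1, 0.5, -1.9]
opening: 0.0238
grip_force: 35.0
side {'ctr': array([ 0.5383, -0.2422]), 'z': np.float64(0.1153), 'tilt': np.float64(1.3), 'hi': np.float64(75.0), 'spoke': np.float64(30.3), 'drv': (np.float64(0.0487), np.float64(-20.0)), 'F': array([ 0.6, -0.4, -2.4]), 't': 11.5333, 'tp': array([ 0.5828, -0.2597,  0.4992])}
```

View pics/s2.png

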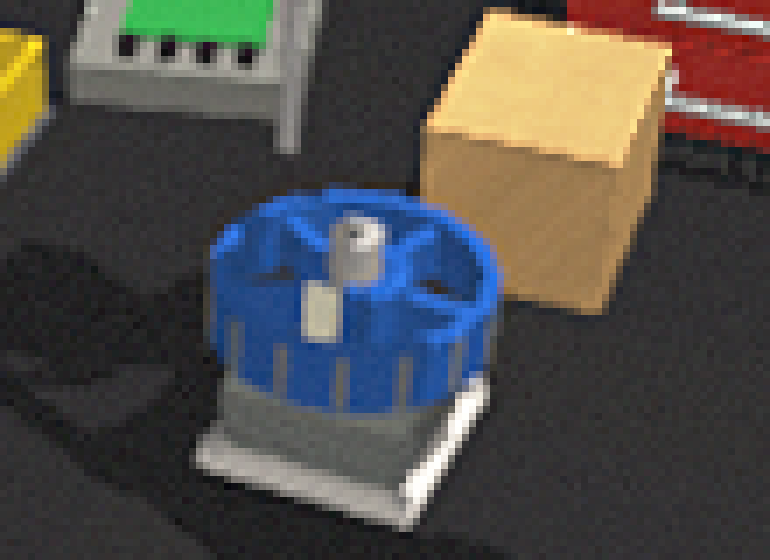

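The picture shows the wheel sitting low and level with the axle proud at (358,245) and the patch at (322,310); the shank is clear above at (290,100). Now return to the holder.

```bash
python3 -m crank '[[-1,10,8,0,0],[-1,33,26,0,0],[-1,62,48,0,0],[-1,94,73,0,0],[-1,126,97,0,0],[-1,158,122,0,0],[-1,190,147,0,0],[-1,222,171,0,0],[-1,254,196,0,0],[-1,286,221,0,0],[-1,315,243,0,0],[-1,334,258,0,0]]' | head -2; python3 -m crank '[[-1,7,6,0,0],[-1,9,7,0,0],[-1,9,7,0,0],[-1,9,7,0,0],[-1,9,7,0,0]]'; python3 tip.py c
python3 - <<'E'
from h import *
im,dp,c=load('pics/wrist_c.npz');P=cloud(dp,c);h=cv2.cvtColor(im,cv2.COLOR_RGB2HSV);H,S=h[...,0],h[...,1]
Q=P[(H>20)&(H<34)&(S>140)&(np.hypot(P[...,0]-.525,P[...,1]-.17)<.05)&(P[...,2]>.1)]
print('mouth',(Q.min(0)+Q.max(0))/2,np.ptp(Q,axis=0))
E
```

```text
time: 12.58
tool_pos: [0.5254, 0.1623, 0.4974]
time: 13.0
tool_pos: [0.526, 0.1686, 0.4985]
tool_rot: [-3.141, -0.0, 2.359]
contact_force: [-1.1, -0.3, -0.9]
opening: 0.0235
grip_force: 35.0
13.0 [0.526  0.1686 0.4985] 0.02354188086626036 34.974759221076965
side -0.32 8 [-0.0004 -0.0024]
side -0.3 16 [-0.0009 -0.0026]
side -0.28 18 [ 0.0005 -0.003 ]
side -0.26 23 [ 0.0013 -0.0032]
side -0.24 20 [ 0.0005 -0.0029]
side -0.22 23 [ 0.0011 -0.003 ]
side -0.2 24 [-0.0016  0.0001]
side lowest -0.3206570801096035
wrist -0.32 49 [ 0.0003 -0.0004]
wrist -0.3 70 [ 0.0004 -0.0002]
wrist -0.28 86 [ 0.0004 -0.0002]
wrist -0.26 116 [ 0.0003 -0.0001]
wrist -0.24 138 [0.0005 0.    ]
wrist -0.22 102 [0.0002 0.0001]
wrist -0.2 225 [-0.0034  0.0039]
wrist lowest -0.32539349424852393
mouth [0.52487194 0.17444188 0.25283113] [0.03466844 0.04349658 0.30553662]
```

View pics/wrist_c.png

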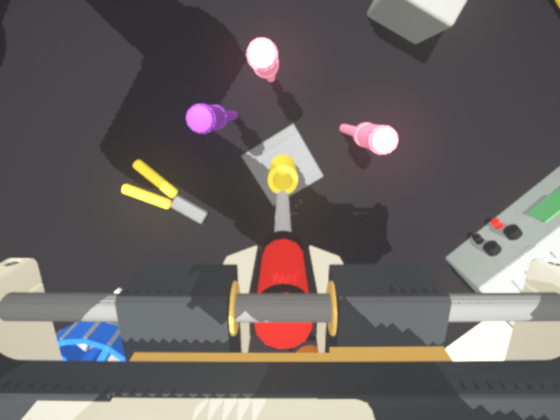

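```bash
python3 -m crank '[[-1,1.7,0.3,15,0],[-1,1.7,0.3,40,0],[-1,1.7,0.3,55,0],[-1,1.7,0.3,62,0],[-1,1.7,0.3,69,0],[-1,1.7,0.3,77,0],[-1,1.7,0.3,85,0]]' && python3 -m crank '[[-1,0,0,12,0],[-1,0,0,28,0],[-1,0,0,44,0],[-1,0,0,58,0],[-1,0,0,66,0],[-1,0,0,71,0],[-1,0,0,74,0],[-1,0,0,76,0],[-1,0,0,76,0]]'
```

```text
time: 13.68
tool_pos: [0.5251, 0.1711, 0.414]
tool_rot: [3.14, 0.001, 2.36]
contact_force: [-0.5, 0.3, -1.4]
opening: 0.0234
grip_force: 35.0
time: 14.43
tool_pos: [0.5249, 0.1714, 0.338]
tool_rot: [3.141, 0.0, 2.361]
contact_force: [-0.6, 0.5, -1.6]
opening: 0.0231
grip_force: 35.0
```

```bash
python3 -m crank '[[-1,0,0,1,0],[-1,0,0,2,0],[-1,0,0,2,0],[0.3,0,0,2,0],[0.3,0,0,2,0],[0.3,0,0,2,0],[0.3,0,0,2,0],[0.3,0,0,2,0],[0.3,0,0,2,0]]' && python3 -m crank '[[0.3,0,0,-15,0],[0.3,0,0,-35,0],[0.3,0,0,-60,0],[0.3,0,0,-95,0],[0.3,0,0,-130,0],[0.3,0,0,-150,0],[0.3,0,0,-150,0],[0.3,0,0,-150,0]]'; python3 wh.py side top
python3 - <<'E'
from h import *
a,_,_=snap('side','pics/side3.png');b,_,_=snap('top')
o=np.hstack([cv2.resize(a[140:320,210:370,::-1],(400,450)),cv2.resize(b[130:310,180:440,::-1],(400,277)).repeat(1,0).copy() if 0 else cv2.copyMakeBorder(cv2.resize(b[130:310,180:440,::-1],(400,277)),0,173,0,0,0)])
cv2.imwrite('pics/fin.png',o)
E
```

```text
time: 15.18
tool_pos: [0.5248, 0.1714, 0.3358]
tool_rot: [3.141, 0.0, 2.361]
contact_force: [-0.3, 0.1, -0.2]
opening: 0.0575
grip_force: 0.0
time: 15.85
tool_pos: [0.5247, 0.1713, 0.4867]
tool_rot: [3.139, 0.001, 2.361]
contact_force: [-0.0, -0.2, -1.0]
opening: 0.0597
grip_force: 0.0
side {'ctr': array([ 0.5377, -0.2422]), 'z': np.float64(0.1156), 'tilt': np.float64(1.3), 'hi': np.float64(73.0), 'spoke': np.float64(30.6), 'drv': (np.float64(0.4145), np.float64(91.7)), 'F': array([0.5, 0.7, 0. ]), 't': 15.9, 'tp': array([0.5246, 0.1713, 0.4852])}
top {'ctr': array([ 0.5366, -0.2439]), 'z': np.float64(0.1152), 'tilt': np.float64(0.3), 'hi': np.float64(143.0), 'spoke': np.float64(30.6), 'drv': (np.float64(0.4145), np.float64(91.7)), 'F': array([ 0. ,  0.1, -0.7]), 't': 15.95, 'tp': array([0.5246, 0.1713, 0.4844])}
```

View pics/fin.png

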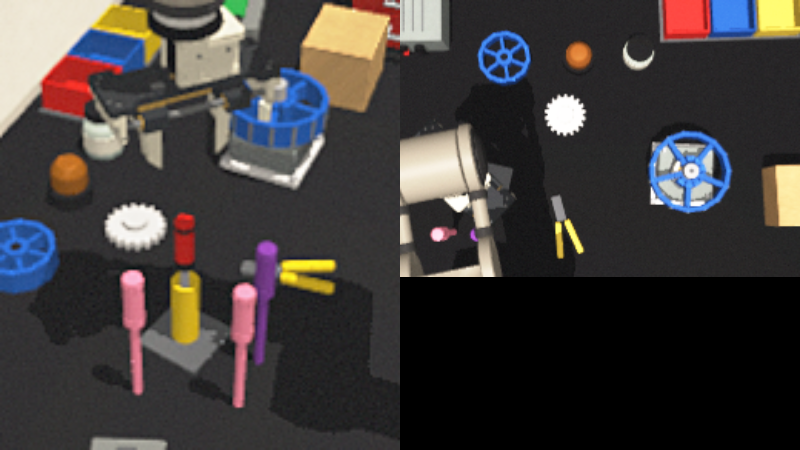

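The driver stands in its holder (left view, (184,240)), the wheel is level with its rim at 0.115 (tilt 0.3° from the top camera), the bystanders are unmoved, and the gripper is clear.

```bash
python3 -c "
from cell import ticket
print(ticket.hand_in())"
```

```text
the job is handed in; nothing more can be done
None
```

The job is handed in after about 16 s of robot time: the wheel is keyed and level on the flange, the driver is standing released in its holder, and the other things on the bench look unmoved.

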